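# Cock and fire a spring capping press

## Robot

A 6-joint arm with a two-finger parallel gripper is mounted at the origin on a cart in front of the work surface, level with it; the furniture and walls round the work are solid. World frame = base frame: x ahead of the robot, y to its left, z up, the work surface at z = 0. Lengths are in m, angles in rad, forces in N, time in s.
With the tool pointing down it reaches from about 0.35 to 0.85 m from the base axis. Payload 8.1 kg.
Tool frame: the origin (TCP) lies on the centre line of the jaws, within the pads' length; the fingertips stand 17 mm ahead of it and the grasp point (between the pads) lies 2 mm behind it; z points along the fingers, y is the line along which they close (so a half turn about z gives the same grasp; the last joint's range is limited). The gripper opens to 85 mm and grips with 20 to 120 N. Pads are 22 mm wide; open, the fingers measure 114 mm over their backs; the gripper's body (76 mm by 85 mm) begins 54 mm behind the grasp point. The pads swing forward as they close: fully open they stand 13 mm farther back than shut.
Start: joints at [1.041, 0.13, 1.488, -0, 1.523, -0.085], TCP at [0.258, 0.542, 0.248] pointing down, gripper open.
Joint ranges: [-2.96, 2.96], [-0.89, 2.26], [0.02, 2.5], [-1.34, 4.48], [0, 2.73], [-2.66, 2.66]. Speed limits (rad/s): [2.39, 2.39, 2.79, 3.14, 3.14, 3.14].

## Interface

Orientations are given as a 3x3 rotation matrix whose columns are the frame's x, y, z axes.
In Python, from bench import bot gives the robot as it stands. The module is installed in compiled form; this text tells all that it offers.
- The arm moves only by the tool servo_tool, never from a script. Its argument "moves" is a list of rows, each an object of numbers: "tx", "ty", "tz": the shift along the tool's x, y, z in m; "ax", "ay", "az": the turn, a rotation vector about the tool's x, y, z in rad; "grip": the closure, from 0 (fully open) to 1 (shut). A call has 1 to 20 rows; each row is the pose to reach, as a shift and turn from the pose commanded when the call began, along the tool's axes at that moment; what a row does not reach only later rows make up. A row lasts 1/10 s, in which the tool goes at most 50 mm and 8.59 degrees, less where a joint would pass 70% of its speed; a pose out of reach is approached as far as the arm can. A call with a gripper value outside its range is refused whole. The fingers move at their own pace and stop on an object; the grip force is fixed at half the most. Time passes only in rows, so rows that repeat a pose let the fingers close. It gives the time, the measured TCP pose, the force, the opening and the grip force at its end, in the units of the state.
- bot.read_state(): the state, without advancing time (a new reading comes with each control period).
- bot.camera(name): name is "scene" or "top"; returns (picture, depth): 480x640x3 uint8, red, green, blue; 480x640 float32, m along the optical axis (not along the pixel's ray), 0 where there is no reading.
- bot.calibration(name): a dict with "fx", "fy", "cx", "cy" (pixels), "rvec" (rotation vector, rad) and "tvec" (3), from world to camera coordinates, as OpenCV has them. Camera axes: x right, y down, z forward; pixel columns grow to the right and rows downward; lengths in m; the calibration is good to about 2 mm. A picture is of the moment at which its call begins. calibration takes no time and is no camera call.
- bot.job_done(): hands the job in; it is judged then, once.
The state is a dict: "time_s": time; "joint_pos": joint angles; "qd": joint speeds; "effort": joint torques, N m; "tool_pos": TCP position; "eef_rot": TCP orientation; "contact_force": force on the tool from outside, world axes, zero at the start; "ft_torque": the same for the moment, N m; "gripper_width": opening from 0.0 (shut) to 1.0 (fully open); "grip_force": force on a finger pad.
Only numpy, scipy, OpenCV 4.12 (cv2) and the standard library are available. Lean on these libraries where they do the work, as an engineer would, in place of code of your own. Each camera call takes 0.05 s, during which the arm holds its last target. There are 200 camera calls.

## Task

A refilled herb jar stands in the spring capping press with its push-on cap only started. Draw the striker gently up by its knob until you feel the sear catch, without forcing it hard into the buffer above, let go so that it stays cocked by itself, then press the trip lever so that one blow of the striker knocks the cap fully home. Do not push the cap down any other way, press the lever gently, and leave the other things where they are.

Things in the scene. Friction and masses are not known exactly. Their poses are not given: they have to be found in the camera images.
- press: Fixed spring capping press on the wooden board that covers the hob; grey foot 138 x 110 mm, aluminium column and arms, 222 mm high. Origin: on the board under the vertical axis of the striker. x points from that axis to the column (52 to 76 mm out), y to the trip lever, z up. The striker's rod passes through a lower arm (122 to 132 mm high) and the crown (212 to 222 mm).
- gate (a point): Point on the striker's axis 180 mm above the board (all heights here are from the press's origin), level with the top of the sear's nose. A brass collar on the rod (36 mm across, 16 mm high, conical top) is clamped at a height that varies; once its underside is drawn above this point the nose springs under it and holds. Only then, about 2.5 mm further, the collar's top meets the buffer.
- crown: Top arm of the press (98 x 40 mm, 10 mm thick, brass bush to 225 mm above the board, fixed to the column), with a sprung rubber buffer ring under it round the rod. Origin: on the striker's axis, at the arm's underside. The buffer yields about 2 N per mm; it must not be pressed with more than 10 N.
- striker: The striker: steel rod with a 28 mm foot disc below and a dark ribbed knob on top (29 mm across, 34 mm high, its underside 237 mm above the board at the start). Origin: centre of the foot's underside, 67 mm above the board at the start, when it rests on the started cap; it only moves straight up and down, and goes 5 mm lower when the cap is home.
- knob_mid (a point): Middle of the knob, the point to grip, 254 mm above the board at the start. Drawn up, the sear catches after 26 to 40 mm. The pull is about 7 N at first and grows 0.15 N per mm (11 to 13 N at the catch), plus up to about 3 N in the last 12 mm before the catch, while the cone spreads the sear. Let go before the catch, the striker flies down.
- sear: Sear and trip lever in one: a bell crank whose pivot (its origin) is 30 mm from the striker's axis on the press's y side, 145 mm up. Its nose stands beside the rod; its arm runs up and out along y to a dark pad. Pressing the pad down 9 to 18 mm (it also moves out half as much) draws the nose from under the collar. It takes 3 to 9 N; the stop is about 25 mm down; it springs back.
- trip_pad (a point): Centre of the top of the trip lever's pad (26 x 24 mm), 105 mm from the striker's axis and 194 mm above the board when at rest.
- cap (a joint): How far the wooden cap (46 mm across, 16 mm high) has been driven down onto the glass jar, in m: 0 at the start (5 mm proud of the shoulder), 0.005 fully home. It slides only under more than about 20 N.
- cap_top (a point): Centre of the cap's top, under the striker's foot, 67 mm above the board at the start.
- spice_2: Loose glass spice jar with a brown label and dark cap, 41 mm across, 105 mm high, behind or beside the press. Origin: centre of its underside.
- spice_3: Loose glass spice jar with a dark label and cap, 41 mm across, 105 mm high, behind or beside the press. Origin: centre of its underside.
- salt_shaker: Loose glass salt shaker, 44 mm across, 90 mm high, behind or beside the press. Origin: centre of its underside.
- garlic_1: Loose garlic bulb, 60 mm across, 58 mm high, right of the press. Origin: underside.
- lemon_1: Loose lemon, 78 x 55 x 56 mm, right behind the press. Origin: underside.

How it is judged:
By the outcome, as a careful person would: the job done as asked, in the order asked, and still so for the second after the job is handed in, with the robot touching nothing.
It also fails if it takes over 64 s, if anything falls off the work surface, if the arm or the gripper's body presses on something with over 40 N, if the wrist force passes 120 N, or if a joint passes its speed limit or range.

## Working session

There is one attempt and no reset: what is moved stays moved. The work goes in short steps, Python scripts to look and compute and a tool call to move; the robot and the scene stay as the last step left them, time stands still between calls to the robot, and variables do not carry over. Pictures are saved under pics/ and viewed, at most 10 in all, crops included, and the job is handed in when it is done.

Besides the shell and the picture viewer there is one more tool, called after "Request:" as name([rows], argument=value, ...), one row to a line, values as JSON. servo_tool: Moves the arm, as the interface text tells. Its arguments: {"type":"object","properties":{"moves":{"type":"array","items":{"type":"object","properties":{"tx":{"type":"number"},"ty":{"type":"number"},"tz":{"type":"number"},"ax":{"type":"number"},"ay":{"type":"number"},"az":{"type":"number"},"grip":{"type":"number"}}}}},"required":["moves"]}

```bash
mkdir -p pics; cat > h.py <<'E'
import numpy as np, cv2
from bench import bot
def cam(n):
    c=bot.calibration(n); R=cv2.Rodrigues(np.array(c["rvec"],float))[0]; return c,R,np.array(c["tvec"],float).ravel()
def pts(n,d):
    c,R,t=cam(n); v,u=np.mgrid[:480,:640]
    P=np.stack([(u-c["cx"])/c["fx"]*d,(v-c["cy"])/c["fy"]*d,d],-1)
    return (P-t)@R
E
python3 - <<'E'
from h import *
for n in("scene","top"):
    p,d=bot.camera(n); cv2.imwrite(f"pics/{n}0.png",p[:,:,::-1]); np.save(n+"_d.npy",d); np.save(n+"_p.npy",p)
    c,R,t=cam(n); print(n,-R.T@t,R[2],c["fx"])
s=bot.read_state(); print(s)
E
```

```text
scene [-0.04990963 -1.19682508  0.67820894] [ 0.51069576  0.76230044 -0.39760267] 583.7334625933946
top [ 0.2245459  -0.27131351  1.22711097] [ 0.30622255  0.01301739 -0.95187095] 488.4547824227329
{'time_s': 0.1, 'joint_pos': array([ 1.04059128e+00,  1.31070525e-01,  1.48922014e+00,  8.44039361e-06,
        1.52299572e+00, -8.53841768e-02]), 'qd': array([ 3.81789165e-05, -7.28650046e-05, -1.12999981e-03,  1.11743894e-03,
       -1.51866067e-03, -1.11319871e-03]), 'effort': array([ 1.48687453e-03, -5.70945525e+01, -5.01943839e+01, -1.55131402e-04,
        8.03947449e-03,  1.76017085e-05]), 'tool_pos': array([0.25790061, 0.54120846, 0.24733101]), 'eef_rot': array([[-9.02687516e-01,  4.30295831e-01, -8.63809187e-04],
       [ 4.30296671e-01,  9.02686353e-01, -1.45692196e-03],
       [ 1.52841319e-04, -1.68683948e-03, -9.99998566e-01]]), 'contact_force': array([ 0.40191902,  0.2606705 , -0.09985467]), 'ft_torque': array([-0.05298584, -0.01883811, -0.02577236]), 'grip_force': 0.0, 'gripper_width': 1.0010984897886428}
```

View pics/scene0.png

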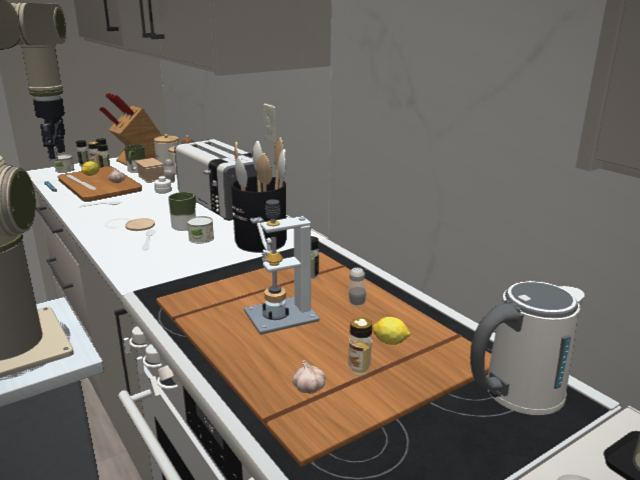

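View pics/top0.png

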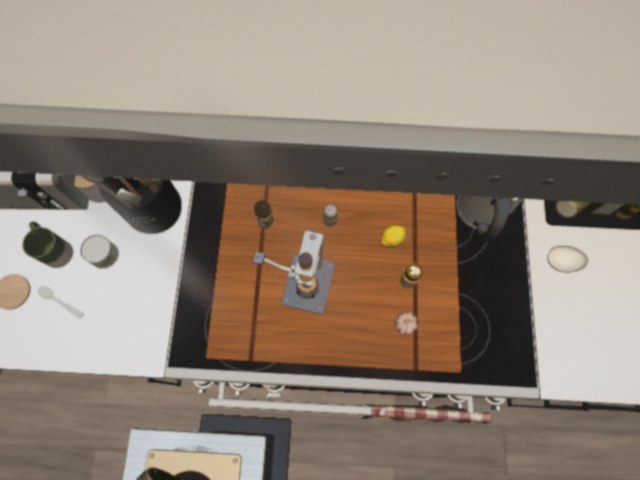

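The scene picture shows the knob at about (272,208) and the press column behind it. In the top picture, the knob is at (306,261), the trip pad at (260,258) and the grey foot around (308,285).

```bash
python3 - <<'E'
from h import *
for n in("scene","top"):
    p=np.load(n+"_p.npy"); d=np.load(n+"_d.npy"); P=pts(n,d)
    r=(slice(190,325),slice(235,330)) if n=="scene" else (slice(225,320),slice(245,345))
    Q=P[r].reshape(-1,3); C=p[r].reshape(-1,3).astype(int)
    ok=(d[r].ravel()>0)
    g=C.max(1); v,u=np.mgrid[r]; u=u.ravel(); v=v.ravel()
    z=Q[:,2]
    print(n,"board z",[np.median(P[b][2]) for b in ([(350,310),(280,190)] if n=="scene" else [(340,300),(280,380)])])
    k=ok&(z>.235)&(z<.32)&(g<110); print("knob",k.sum(),np.median(Q[k],0),Q[k].min(0),Q[k].max(0),u[k].mean(),v[k].mean())
    c=ok&(z>.2)&(z<.26)&(g>130); 
    print("crown",c.sum(),np.median(Q[c],0))
    if n=="top":
        k=ok&(abs(u-260)<9)&(abs(v-258)<9)&(z>.15); print("pad",k.sum(),np.median(Q[k],0),Q[k].min(0),Q[k].max(0),u[k].mean(),v[k].mean())
        # cast ray centroids
        f=ok&(z>.0)&(z<.06)&(abs(C[:,0]-C[:,2])<25); print("foot",f.sum(),cv2.minAreaRect(Q[f][:,:2].astype(np.float32)),np.median(z[f]))
        rc=cv2.minAreaRect(Q[c][:,:2].astype(np.float32)); print("crown rect",rc)
    im=p[r][:,:,::-1]; cv2.imwrite(f"pics/{n}c.png",cv2.resize(im,None,fx=5 if n=="top" else 4.4,fy=5 if n=="top" else 4.4,interpolation=cv2.INTER_CUBIC))
E
```

```text
scene board z [np.float64(0.017280451253788007), np.float64(0.0002874355659820349)]
knob 275 [ 0.49993672 -0.24531131  0.27299737] [ 0.48798226 -0.25321234  0.24211231] [ 0.5172207  -0.22619823  0.28937186] 272.1781818181818 209.65454545454546
crown 483 [ 0.52885555 -0.2465884   0.23801506]
top board z [np.float64(0.015533533948958313), np.float64(0.018091282486980765)]
knob 158 [ 0.49901458 -0.23500124  0.28645487] [ 0.48981234 -0.24712548  0.26327637] [ 0.51449085 -0.2204267   0.29047681] 304.9367088607595 260.32278481012656
crown 734 [ 0.53689668 -0.24059206  0.2379647 ]
pad 143 [ 0.52039139 -0.13322605  0.21019671] [ 0.50790509 -0.15148348  0.19749054] [ 0.53555823 -0.11888894  0.2146483 ] 259.7062937062937 257.9160839160839
foot 1395 ((0.5217129588127136, -0.1975233405828476), (0.1854884922504425, 0.13491526246070862), 80.7925033569336) 0.02866562220275257
crown rect ((0.5411128997802734, -0.1931607723236084), (0.13643760979175568, 0.1015583723783493), 78.56827545166016)
```

View pics/topc.png

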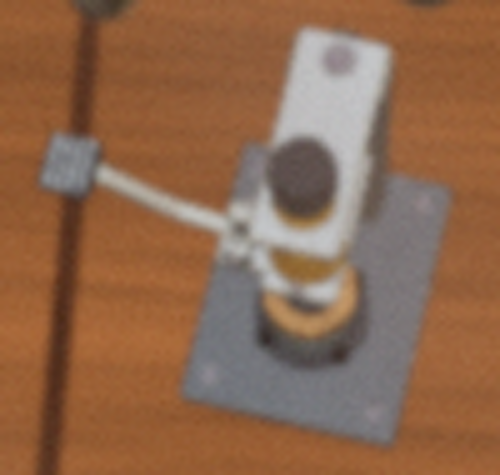

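View pics/scenec.png

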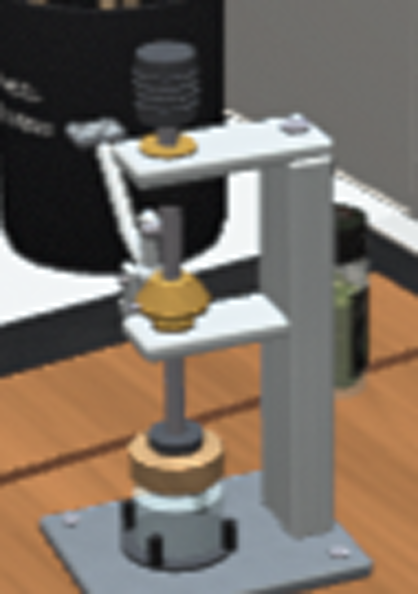

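The crops show the knob on the axis, the brass collar just above the lower arm, the trip lever running left to its pad, and clear space around the knob. The board top is at about z=0.0165. Next I'll refine the axis and pad, estimate the collar height and check the path.

```bash
cat >> h.py <<'E'
def ray(n,u,v,z):
    c,R,t=cam(n); o=-R.T@t; w=R.T@np.array([(u-c["cx"])/c["fx"],(v-c["cy"])/c["fy"],1]); return o+w*(z-o[2])/w[2]
def shift(target):
    s=bot.read_state(); return np.round(s["eef_rot"].T@(np.array(target)-s["tool_pos"]),4)
E
python3 - <<'E'
from h import *
d=np.load("top_d.npy");p=np.load("top_p.npy");P=pts("top",d)
v,u=np.mgrid[:480,:640]
m=(abs(u-305)<14)&(abs(v-260)<14)&(P[...,2]>.280)&(p.max(-1)<125)
a=ray("top",u[m].mean(),v[m].mean(),.2875); print("knob",m.sum(),a)
m=(abs(u-260)<10)&(abs(v-258)<10)&(P[...,2]>.20)&(p.max(-1)<170)&(P[...,1]>-.15)
b=ray("top",u[m].mean(),v[m].mean(),.2105); print("pad",m.sum(),b,np.hypot(*(b-a)[:2]))
ds=np.load("scene_d.npy");ps=np.load("scene_p.npy").astype(int);Q=pts("scene",ds)
m=(abs(u-273)<12)&(abs(v-257)<14)&(ps[...,0]-ps[...,2]>60)
print("collar z rows",[(int(r),int((m[r]).sum()),round(float(np.median(Q[r][m[r]][:,2])),4)) for r in range(245,272) if m[r].any()])
for W in (Q,P):
    k=(W[...,0]>.2)&(W[...,0]<.65)&(W[...,1]>-.2)&(W[...,1]<.45)&(W[...,2]>.15)&(W[...,2]<.6)&(W[...,0]<.75)
    k&=~((W[...,1]<-.1)&(W[...,2]<.25))
    print("tall",k.sum(),W[k].min(0),W[k].max(0)) if k.any() else print("none")
print(shift([a[0],a[1],.34]))
E
```

```text
knob 139 [ 0.50135103 -0.23485643  0.2875    ]
pad 134 [ 0.52119997 -0.13250534  0.2105    ] 0.1042579699515988
collar z rows [(252, 5, 0.1735), (253, 8, 0.1736), (254, 13, 0.1732), (255, 13, 0.1716), (256, 15, 0.1693), (257, 17, 0.168), (258, 16, 0.1664), (259, 15, 0.1647), (260, 14, 0.1636), (261, 10, 0.1617), (262, 8, 0.1601), (263, 9, 0.1535), (264, 6, 0.1529), (268, 3, 0.0163), (269, 4, 0.0163), (270, 9, 0.0173)]
tall 4933 [0.20007093 0.09077735 0.15010108] [0.64996917 0.44987459 0.59998298]
tall 536 [0.55793704 0.10023626 0.15015723] [0.64994072 0.24034652 0.50427399]
[-0.5537 -0.5959 -0.0917]
```

Request:
servo_tool([
  {"tz": -0.09},
  {"tz": -0.092},
  {"tx": -0.5537,"ty": -0.5959,"tz": -0.092},
  {"tx": -0.5537,"ty": -0.5959,"tz": -0.092},
  {"tx": -0.5537,"ty": -0.5959,"tz": -0.092},
  {"tx": -0.5537,"ty": -0.5959,"tz": -0.092},
  {"tx": -0.5537,"ty": -0.5959,"tz": -0.092},
  {"tx": -0.5537,"ty": -0.5959,"tz": -0.092},
  {"tx": -0.5537,"ty": -0.5959,"tz": -0.092},
  {"tx": -0.5537,"ty": -0.5959,"tz": -0.092},
  {"tx": -0.5537,"ty": -0.5959,"tz": -0.092},
  {"tx": -0.5537,"ty": -0.5959,"tz": -0.092},
  {"tx": -0.5537,"ty": -0.5959,"tz": -0.092},
  {"tx": -0.5537,"ty": -0.5959,"tz": -0.092},
  {"tx": -0.5537,"ty": -0.5959,"tz": -0.092},
  {"tx": -0.5537,"ty": -0.5959,"tz": -0.092},
  {"tx": -0.5537,"ty": -0.5959,"tz": -0.092},
  {"tx": -0.5537,"ty": -0.5959,"tz": -0.092},
  {"tx": -0.5537,"ty": -0.5959,"tz": -0.092},
  {"tx": -0.5537,"ty": -0.5959,"tz": -0.092},
])

```text
$.moves[0]: bad value
```

```bash
python3 - <<'E'
from h import *
print(shift([.5015,-.2345,.34]),shift([.5015,-.2345,.2705])); s=bot.read_state(); print(s["time_s"],s["joint_pos"],s["contact_force"])
p,d=bot.camera("scene"); cv2.imwrite("pics/s2.png",cv2.resize(p[100:330,150:400,::-1],None,fx=2.4,fy=2.4))
E
```

```text
[-0.5537 -0.5956 -0.0917] [-0.5537 -0.5954 -0.0222]
0.1 [ 1.04059128e+00  1.31070525e-01  1.48922014e+00  8.44039361e-06
  1.52299572e+00 -8.53841768e-02] [ 0.40191902  0.2606705  -0.09985467]
```

View pics/s2.png

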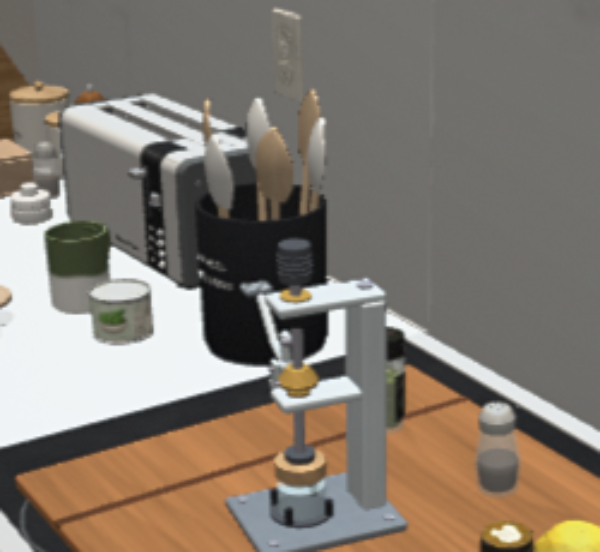

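The arm has not moved, because the call was refused; the rows probably need every field. The crop shows the press unchanged.

Request:
servo_tool([
  {"tx": 0,"ty": 0,"tz": -0.05,"ax": 0,"ay": 0,"az": 0,"grip": 0},
  {"tx": 0,"ty": 0,"tz": -0.092,"ax": 0,"ay": 0,"az": 0,"grip": 0},
  {"tx": -0.554,"ty": -0.596,"tz": -0.092,"ax": 0,"ay": 0,"az": 0,"grip": 0},
  {"tx": -0.554,"ty": -0.596,"tz": -0.092,"ax": 0,"ay": 0,"az": 0,"grip": 0},
  {"tx": -0.554,"ty": -0.596,"tz": -0.092,"ax": 0,"ay": 0,"az": 0,"grip": 0},
  {"tx": -0.554,"ty": -0.596,"tz": -0.092,"ax": 0,"ay": 0,"az": 0,"grip": 0},
  {"tx": -0.554,"ty": -0.596,"tz": -0.092,"ax": 0,"ay": 0,"az": 0,"grip": 0},
  {"tx": -0.554,"ty": -0.596,"tz": -0.092,"ax": 0,"ay": 0,"az": 0,"grip": 0},
  {"tx": -0.554,"ty": -0.596,"tz": -0.092,"ax": 0,"ay": 0,"az": 0,"grip": 0},
  {"tx": -0.554,"ty": -0.596,"tz": -0.092,"ax": 0,"ay": 0,"az": 0,"grip": 0},
  {"tx": -0.554,"ty": -0.596,"tz": -0.092,"ax": 0,"ay": 0,"az": 0,"grip": 0},
  {"tx": -0.554,"ty": -0.596,"tz": -0.092,"ax": 0,"ay": 0,"az": 0,"grip": 0},
  {"tx": -0.554,"ty": -0.596,"tz": -0.092,"ax": 0,"ay": 0,"az": 0,"grip": 0},
  {"tx": -0.554,"ty": -0.596,"tz": -0.092,"ax": 0,"ay": 0,"az": 0,"grip": 0},
  {"tx": -0.554,"ty": -0.596,"tz": -0.092,"ax": 0,"ay": 0,"az": 0,"grip": 0},
  {"tx": -0.554,"ty": -0.596,"tz": -0.092,"ax": 0,"ay": 0,"az": 0,"grip": 0},
  {"tx": -0.554,"ty": -0.596,"tz": -0.092,"ax": 0,"ay": 0,"az": 0,"grip": 0},
  {"tx": -0.554,"ty": -0.596,"tz": -0.092,"ax": 0,"ay": 0,"az": 0,"grip": 0},
  {"tx": -0.554,"ty": -0.596,"tz": -0.092,"ax": 0,"ay": 0,"az": 0,"grip": 0},
  {"tx": -0.554,"ty": -0.596,"tz": -0.092,"ax": 0,"ay": 0,"az": 0,"grip": 0},
])

```text
time_s: 2.15
tool_pos: [0.5015, -0.2366, 0.3391]
eef_rot: [[-0.901, 0.433, -0.002], [0.433, 0.901, 0.001], [0.002, 0.0, -1.0]]
contact_force: [-0.1, 0.8, -0.5]
gripper_width: 1.002
grip_force: 0.0
```

```bash
python3 - <<'E'
from h import *
print(shift([.5015,-.2345,.34]),shift([.5015,-.2345,.2705])); s=bot.read_state(); print(s["time_s"],s["joint_pos"],s["contact_force"],s["eef_rot"])
E
```

```text
[ 0.001   0.0019 -0.0009] [0.0008 0.0019 0.0686]
2.15 [-5.33161860e-01 -1.05527024e-02  1.47105176e+00 -1.69502386e-04
  1.68320973e+00 -1.65620423e+00] [-0.10604434  0.82108406 -0.4543335 ] [[-9.01411602e-01  4.32958985e-01 -1.90802709e-03]
 [ 4.32957986e-01  9.01413621e-01  9.30486716e-04]
 [ 2.12278420e-03  1.26559542e-05 -9.99997747e-01]]
```

Request:
servo_tool([
  {"tx": 0,"ty": 0,"tz": 0,"ax": 0,"ay": 0,"az": 0,"grip": 0},
  {"tx": 0,"ty": 0,"tz": 0.02,"ax": 0,"ay": 0,"az": 0,"grip": 0},
  {"tx": 0,"ty": 0,"tz": 0.04,"ax": 0,"ay": 0,"az": 0,"grip": 0},
  {"tx": 0,"ty": 0,"tz": 0.055,"ax": 0,"ay": 0,"az": 0,"grip": 0},
  {"tx": 0,"ty": 0,"tz": 0.065,"ax": 0,"ay": 0,"az": 0,"grip": 0},
  {"tx": 0,"ty": 0,"tz": 0.069,"ax": 0,"ay": 0,"az": 0,"grip": 0},
  {"tx": 0,"ty": 0,"tz": 0.069,"ax": 0,"ay": 0,"az": 0,"grip": 0},
  {"tx": 0,"ty": 0,"tz": 0.069,"ax": 0,"ay": 0,"az": 0,"grip": 0},
])

```text
time_s: 2.95
tool_pos: [0.5021, -0.2348, 0.2723]
eef_rot: [[-0.903, 0.43, 0.001], [0.43, 0.903, -0.001], [-0.001, -0.0, -1.0]]
contact_force: [-0.2, 0.9, 0.2]
gripper_width: 1.003
grip_force: 0.0
```

```bash
python3 - <<'E'
from h import *
print(shift([.5015,-.2345,.2705])); s=bot.read_state(); print(s["contact_force"])
p,d=bot.camera("scene"); cv2.imwrite("pics/s3.png",cv2.resize(p[130:330,190:350,::-1],None,fx=3,fy=3))
E
```

```text
[ 0.0007 -0.      0.0018]
[-0.19533876  0.86031463  0.17773398]
```

View pics/s3.png

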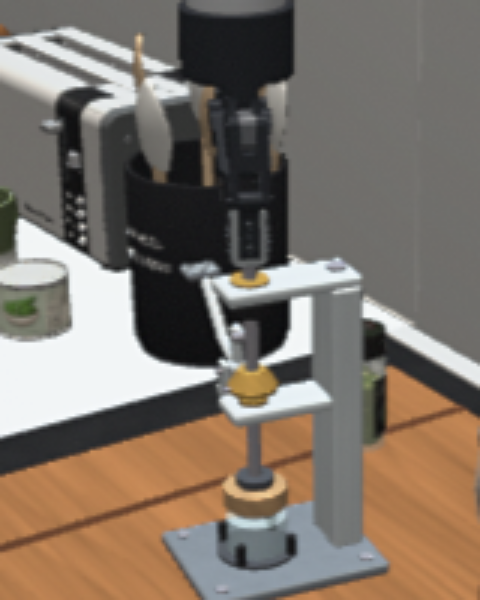

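The fingers straddle the knob at about (250,235) in the crop, clear of the crown and bush. I'll close on it.

Request:
servo_tool([
  {"tx": 0,"ty": 0,"tz": 0,"ax": 0,"ay": 0,"az": 0,"grip": 1},
  {"tx": 0,"ty": 0,"tz": 0,"ax": 0,"ay": 0,"az": 0,"grip": 1},
  {"tx": 0,"ty": 0,"tz": 0,"ax": 0,"ay": 0,"az": 0,"grip": 1},
  {"tx": 0,"ty": 0,"tz": 0,"ax": 0,"ay": 0,"az": 0,"grip": 1},
  {"tx": 0,"ty": 0,"tz": 0,"ax": 0,"ay": 0,"az": 0,"grip": 1},
  {"tx": 0,"ty": 0,"tz": 0,"ax": 0,"ay": 0,"az": 0,"grip": 1},
  {"tx": 0,"ty": 0,"tz": 0,"ax": 0,"ay": 0,"az": 0,"grip": 1},
  {"tx": 0,"ty": 0,"tz": 0,"ax": 0,"ay": 0,"az": 0,"grip": 1},
  {"tx": 0,"ty": 0,"tz": 0,"ax": 0,"ay": 0,"az": 0,"grip": 1},
  {"tx": 0,"ty": 0,"tz": 0,"ax": 0,"ay": 0,"az": 0,"grip": 1},
])

```text
time_s: 4.0
tool_pos: [0.5019, -0.2348, 0.2715]
eef_rot: [[-0.903, 0.43, 0.0], [0.43, 0.903, -0.0], [-0.0, -0.0, -1.0]]
contact_force: [-0.9, -0.4, 2.9]
gripper_width: 0.312
grip_force: 58.9
```

Request:
servo_tool([
  {"tx": 0,"ty": 0,"tz": -0.003,"ax": 0,"ay": 0,"az": 0,"grip": 1},
  {"tx": 0,"ty": 0,"tz": -0.006,"ax": 0,"ay": 0,"az": 0,"grip": 1},
  {"tx": 0,"ty": 0,"tz": -0.009,"ax": 0,"ay": 0,"az": 0,"grip": 1},
  {"tx": 0,"ty": 0,"tz": -0.012,"ax": 0,"ay": 0,"az": 0,"grip": 1},
  {"tx": 0,"ty": 0,"tz": -0.015,"ax": 0,"ay": 0,"az": 0,"grip": 1},
  {"tx": 0,"ty": 0,"tz": -0.018,"ax": 0,"ay": 0,"az": 0,"grip": 1},
  {"tx": 0,"ty": 0,"tz": -0.02,"ax": 0,"ay": 0,"az": 0,"grip": 1},
  {"tx": 0,"ty": 0,"tz": -0.022,"ax": 0,"ay": 0,"az": 0,"grip": 1},
  {"tx": 0,"ty": 0,"tz": -0.022,"ax": 0,"ay": 0,"az": 0,"grip": 1},
  {"tx": 0,"ty": 0,"tz": -0.022,"ax": 0,"ay": 0,"az": 0,"grip": 1},
])

```text
time_s: 5.0
tool_pos: [0.5017, -0.2347, 0.2913]
eef_rot: [[-0.903, 0.43, -0.002], [0.43, 0.903, 0.001], [0.002, 0.0, -1.0]]
contact_force: [4.9, -2.4, -11.2]
gripper_width: 0.31
grip_force: 59.7
```

Request:
servo_tool([
  {"tx": -0.001,"ty": 0,"tz": -0.001,"ax": 0,"ay": 0,"az": 0,"grip": 1},
  {"tx": -0.001,"ty": 0,"tz": -0.003,"ax": 0,"ay": 0,"az": 0,"grip": 1},
  {"tx": -0.001,"ty": 0,"tz": -0.004,"ax": 0,"ay": 0,"az": 0,"grip": 1},
  {"tx": -0.001,"ty": 0,"tz": -0.004,"ax": 0,"ay": 0,"az": 0,"grip": 1},
])

```text
time_s: 5.4
tool_pos: [0.5019, -0.2348, 0.2963]
eef_rot: [[-0.903, 0.43, -0.003], [0.43, 0.903, 0.001], [0.003, 0.0, -1.0]]
contact_force: [-1.4, 1.6, -12.8]
gripper_width: 0.313
grip_force: 59.8
```

Request:
servo_tool([
  {"tx": 0,"ty": 0,"tz": -0.001,"ax": 0,"ay": 0,"az": 0,"grip": 1},
  {"tx": 0,"ty": 0,"tz": -0.002,"ax": 0,"ay": 0,"az": 0,"grip": 1},
  {"tx": 0,"ty": 0,"tz": -0.002,"ax": 0,"ay": 0,"az": 0,"grip": 1},
])

```text
time_s: 5.7
tool_pos: [0.5019, -0.2348, 0.2989]
eef_rot: [[-0.903, 0.43, -0.002], [0.43, 0.903, 0.001], [0.002, 0.0, -1.0]]
contact_force: [-5.2, 2.0, -13.4]
gripper_width: 0.308
grip_force: 59.8
```

Request:
servo_tool([
  {"tx": 0.0005,"ty": 0,"tz": -0.001,"ax": 0,"ay": 0,"az": 0,"grip": 1},
  {"tx": 0.0005,"ty": 0,"tz": -0.0015,"ax": 0,"ay": 0,"az": 0,"grip": 1},
  {"tx": 0.0005,"ty": 0,"tz": -0.0015,"ax": 0,"ay": 0,"az": 0,"grip": 1},
])

```text
time_s: 6.0
tool_pos: [0.5019, -0.2348, 0.3007]
eef_rot: [[-0.903, 0.43, -0.001], [0.43, 0.903, 0.0], [0.001, 0.0, -1.0]]
contact_force: [-4.4, 1.2, -15.3]
gripper_width: 0.309
grip_force: 59.9
```

Request:
servo_tool([
  {"tx": 0,"ty": 0,"tz": -0.001,"ax": 0,"ay": 0,"az": 0,"grip": 1},
  {"tx": 0,"ty": 0,"tz": -0.0015,"ax": 0,"ay": 0,"az": 0,"grip": 1},
  {"tx": 0,"ty": 0,"tz": -0.0015,"ax": 0,"ay": 0,"az": 0,"grip": 1},
])

```text
time_s: 6.3
tool_pos: [0.502, -0.2348, 0.3022]
eef_rot: [[-0.903, 0.43, -0.001], [0.43, 0.903, 0.0], [0.001, -0.0, -1.0]]
contact_force: [-5.3, 1.8, -15.1]
gripper_width: 0.309
grip_force: 59.9
```

Request:
servo_tool([
  {"tx": 0,"ty": 0,"tz": -0.001,"ax": 0,"ay": 0,"az": 0,"grip": 1},
  {"tx": 0,"ty": 0,"tz": -0.0015,"ax": 0,"ay": 0,"az": 0,"grip": 1},
  {"tx": 0,"ty": 0,"tz": -0.0015,"ax": 0,"ay": 0,"az": 0,"grip": 1},
])

```text
time_s: 6.6
tool_pos: [0.5019, -0.2348, 0.3038]
eef_rot: [[-0.903, 0.43, -0.001], [0.43, 0.903, 0.0], [0.001, -0.0, -1.0]]
contact_force: [-6.1, 1.6, -14.2]
gripper_width: 0.312
grip_force: 59.9
```

Request:
servo_tool([
  {"tx": 0.0005,"ty": 0,"tz": -0.0005,"ax": 0,"ay": 0,"az": 0,"grip": 1},
  {"tx": 0.0005,"ty": 0,"tz": -0.001,"ax": 0,"ay": 0,"az": 0,"grip": 1},
  {"tx": 0.0005,"ty": 0,"tz": -0.001,"ax": 0,"ay": 0,"az": 0,"grip": 1},
])

```text
time_s: 6.9
tool_pos: [0.5019, -0.2348, 0.3052]
eef_rot: [[-0.903, 0.43, 0.001], [0.43, 0.903, -0.0], [-0.001, -0.0, -1.0]]
contact_force: [-4.0, 0.9, -13.4]
gripper_width: 0.307
grip_force: 59.9
```

Request:
servo_tool([
  {"tx": 0,"ty": 0,"tz": -0.0005,"ax": 0,"ay": 0,"az": 0,"grip": 1},
  {"tx": 0,"ty": 0,"tz": -0.001,"ax": 0,"ay": 0,"az": 0,"grip": 1},
  {"tx": 0,"ty": 0,"tz": -0.001,"ax": 0,"ay": 0,"az": 0,"grip": 1},
])

```text
time_s: 7.2
tool_pos: [0.5019, -0.2348, 0.306]
eef_rot: [[-0.903, 0.43, 0.0], [0.43, 0.903, -0.0], [-0.0, -0.0, -1.0]]
contact_force: [-2.8, 0.6, -13.1]
gripper_width: 0.309
grip_force: 59.9
```

Request:
servo_tool([
  {"tx": 0,"ty": 0,"tz": -0.0005,"ax": 0,"ay": 0,"az": 0,"grip": 1},
  {"tx": 0,"ty": 0,"tz": -0.001,"ax": 0,"ay": 0,"az": 0,"grip": 1},
  {"tx": 0,"ty": 0,"tz": -0.001,"ax": 0,"ay": 0,"az": 0,"grip": 1},
])

```text
time_s: 7.5
tool_pos: [0.5019, -0.2348, 0.3069]
eef_rot: [[-0.903, 0.43, 0.0], [0.43, 0.903, -0.0], [-0.0, 0.0, -1.0]]
contact_force: [-2.2, 1.2, -13.5]
gripper_width: 0.311
grip_force: 59.9
```

Request:
servo_tool([
  {"tx": 0,"ty": 0,"tz": -0.0005,"ax": 0,"ay": 0,"az": 0,"grip": 1},
  {"tx": 0,"ty": 0,"tz": -0.001,"ax": 0,"ay": 0,"az": 0,"grip": 1},
  {"tx": 0,"ty": 0,"tz": -0.001,"ax": 0,"ay": 0,"az": 0,"grip": 1},
])

```text
time_s: 7.8
tool_pos: [0.5019, -0.2348, 0.3081]
eef_rot: [[-0.903, 0.43, 0.0], [0.43, 0.903, -0.0], [-0.0, -0.0, -1.0]]
contact_force: [-4.0, 0.6, -13.4]
gripper_width: 0.313
grip_force: 59.9
```

Request:
servo_tool([
  {"tx": 0,"ty": 0,"tz": -0.0005,"ax": 0,"ay": 0,"az": 0,"grip": 1},
  {"tx": 0,"ty": 0,"tz": -0.001,"ax": 0,"ay": 0,"az": 0,"grip": 1},
  {"tx": 0,"ty": 0,"tz": -0.001,"ax": 0,"ay": 0,"az": 0,"grip": 1},
])

```text
time_s: 8.1
tool_pos: [0.5019, -0.2348, 0.309]
eef_rot: [[-0.903, 0.43, 0.0], [0.43, 0.903, -0.0], [-0.0, -0.0, -1.0]]
contact_force: [-1.4, 0.7, -13.3]
gripper_width: 0.313
grip_force: 59.9
```

Request:
servo_tool([
  {"tx": 0,"ty": 0,"tz": -0.0005,"ax": 0,"ay": 0,"az": 0,"grip": 1},
  {"tx": 0,"ty": 0,"tz": -0.001,"ax": 0,"ay": 0,"az": 0,"grip": 1},
  {"tx": 0,"ty": 0,"tz": -0.001,"ax": 0,"ay": 0,"az": 0,"grip": 1},
])

```text
time_s: 8.4
tool_pos: [0.5019, -0.2348, 0.3101]
eef_rot: [[-0.903, 0.43, 0.0], [0.43, 0.903, -0.0], [-0.0, -0.0, -1.0]]
contact_force: [-1.5, 0.3, -11.0]
gripper_width: 0.308
grip_force: 59.9
```

Request:
servo_tool([
  {"tx": 0,"ty": 0,"tz": -0.0007,"ax": 0,"ay": 0,"az": 0,"grip": 1},
  {"tx": 0,"ty": 0,"tz": -0.0007,"ax": 0,"ay": 0,"az": 0,"grip": 1},
  {"tx": 0,"ty": 0,"tz": -0.0007,"ax": 0,"ay": 0,"az": 0,"grip": 1},
])

```text
time_s: 8.7
tool_pos: [0.5019, -0.2348, 0.3107]
eef_rot: [[-0.903, 0.43, 0.0], [0.43, 0.903, -0.0], [-0.0, -0.0, -1.0]]
contact_force: [-1.0, 0.8, -11.7]
gripper_width: 0.311
grip_force: 60.0
```

Request:
servo_tool([
  {"tx": 0,"ty": 0,"tz": 0.001,"ax": 0,"ay": 0,"az": 0,"grip": 1},
  {"tx": 0,"ty": 0,"tz": 0.002,"ax": 0,"ay": 0,"az": 0,"grip": 1},
  {"tx": 0,"ty": 0,"tz": 0.002,"ax": 0,"ay": 0,"az": 0,"grip": 1},
  {"tx": 0,"ty": 0,"tz": 0.002,"ax": 0,"ay": 0,"az": 0,"grip": 1},
])

```text
time_s: 9.1
tool_pos: [0.5019, -0.2348, 0.31]
eef_rot: [[-0.903, 0.43, 0.001], [0.43, 0.903, -0.001], [-0.002, -0.0, -1.0]]
contact_force: [-5.0, 2.5, -3.2]
gripper_width: 0.312
grip_force: 61.1
```

The load has passed to the sear: 11.7 → 3.2 N over 0.7 mm of lowering. I'll ease off the rest and release.

Request:
servo_tool([
  {"tx": 0,"ty": 0,"tz": 0.0005,"ax": 0,"ay": 0,"az": 0,"grip": 1},
  {"tx": 0,"ty": 0,"tz": 0.0005,"ax": 0,"ay": 0,"az": 0,"grip": 1},
  {"tx": 0,"ty": 0,"tz": 0.0005,"ax": 0,"ay": 0,"az": 0,"grip": 1},
])

```text
time_s: 9.4
tool_pos: [0.5019, -0.2349, 0.3099]
eef_rot: [[-0.903, 0.43, 0.002], [0.43, 0.903, -0.001], [-0.002, -0.0, -1.0]]
contact_force: [-6.0, 2.4, -1.7]
gripper_width: 0.311
grip_force: 61.2
```

Request:
servo_tool([
  {"tx": 0,"ty": 0,"tz": 0,"ax": 0,"ay": 0,"az": 0,"grip": 0},
  {"tx": 0,"ty": 0,"tz": 0,"ax": 0,"ay": 0,"az": 0,"grip": 0},
  {"tx": 0,"ty": 0,"tz": 0,"ax": 0,"ay": 0,"az": 0,"grip": 0},
  {"tx": 0,"ty": 0,"tz": 0,"ax": 0,"ay": 0,"az": 0,"grip": 0},
  {"tx": 0,"ty": 0,"tz": 0,"ax": 0,"ay": 0,"az": 0,"grip": 0},
  {"tx": 0,"ty": 0,"tz": 0,"ax": 0,"ay": 0,"az": 0,"grip": 0},
  {"tx": 0,"ty": 0,"tz": 0,"ax": 0,"ay": 0,"az": 0,"grip": 0},
  {"tx": 0,"ty": 0,"tz": 0,"ax": 0,"ay": 0,"az": 0,"grip": 0},
  {"tx": 0,"ty": 0,"tz": -0.03,"ax": 0,"ay": 0,"az": 0,"grip": 0},
  {"tx": 0,"ty": 0,"tz": -0.07,"ax": 0,"ay": 0,"az": 0,"grip": 0},
  {"tx": 0,"ty": 0,"tz": -0.07,"ax": 0,"ay": 0,"az": 0,"grip": 0},
  {"tx": 0,"ty": 0,"tz": -0.07,"ax": 0,"ay": 0,"az": 0,"grip": 0},
])

```text
time_s: 10.6
tool_pos: [0.5023, -0.235, 0.3794]
eef_rot: [[-0.903, 0.43, 0.003], [0.43, 0.903, -0.001], [-0.003, -0.0, -1.0]]
contact_force: [0.1, -0.4, -0.7]
gripper_width: 1.001
grip_force: 0.0
```

```bash
python3 - <<'E'
from h import *
p,d=bot.camera("scene"); cv2.imwrite("pics/s4.png",cv2.resize(p[130:330,190:350,::-1],None,fx=3,fy=3))
# pad centre expected 105 mm along press y from the axis
a=np.array([.5019,-.2348]); b=np.array([.5212,-.1325]); y=(b-a)/np.linalg.norm(b-a); t=a+.105*y
print(y,t, shift([*t,.38]), shift([*t,.24]), shift([*t,.2275])); print(bot.read_state()["eef_rot"],bot.read_state()["joint_pos"])
E
```

```text
[0.18539036 0.98266496] [ 0.52136599 -0.13162018] [ 0.0268  0.1015 -0.0022] [0.0268 0.1015 0.1378] [0.0268 0.1015 0.1503]
[[-9.02707877e-01  4.30253945e-01  1.78273199e-04]
 [ 4.30253932e-01  9.02707894e-01 -1.10934092e-04]
 [-2.08658455e-04 -2.34383335e-05 -9.99999978e-01]] [-5.30091235e-01 -1.04917711e-02  1.40137135e+00 -5.66373059e-06
  1.75050318e+00 -1.65611450e+00]
```

View pics/s4.png

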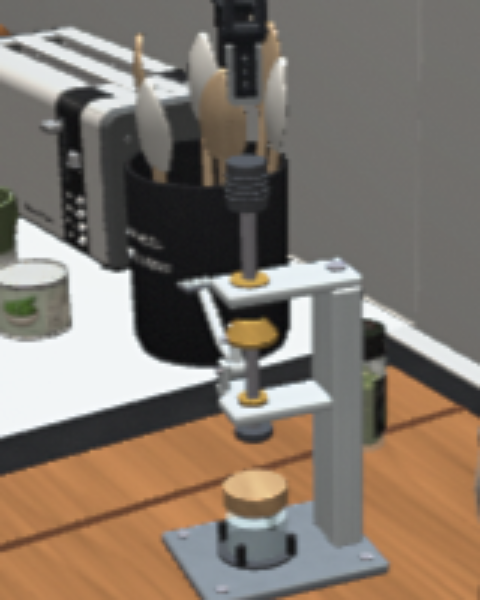

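The striker stays cocked by itself: the collar is up at (252,332), the foot is off the cap at (253,430), and the gripper is clear. Next I'll move over the pad with the fingers shut.

Request:
servo_tool([
  {"tx": 0.012,"ty": 0.045,"tz": 0,"ax": 0,"ay": 0,"az": 0,"grip": 1},
  {"tx": 0.027,"ty": 0.1,"tz": 0,"ax": 0,"ay": 0,"az": 0,"grip": 1},
  {"tx": 0.027,"ty": 0.1,"tz": 0,"ax": 0,"ay": 0,"az": 0,"grip": 1},
  {"tx": 0.027,"ty": 0.101,"tz": 0.04,"ax": 0,"ay": 0,"az": 0,"grip": 1},
  {"tx": 0.027,"ty": 0.101,"tz": 0.08,"ax": 0,"ay": 0,"az": 0,"grip": 1},
  {"tx": 0.027,"ty": 0.101,"tz": 0.115,"ax": 0,"ay": 0,"az": 0,"grip": 1},
  {"tx": 0.027,"ty": 0.101,"tz": 0.135,"ax": 0,"ay": 0,"az": 0,"grip": 1},
  {"tx": 0.027,"ty": 0.101,"tz": 0.138,"ax": 0,"ay": 0,"az": 0,"grip": 1},
  {"tx": 0.027,"ty": 0.101,"tz": 0.138,"ax": 0,"ay": 0,"az": 0,"grip": 1},
  {"tx": 0.027,"ty": 0.101,"tz": 0.138,"ax": 0,"ay": 0,"az": 0,"grip": 1},
])

```text
time_s: 11.65
tool_pos: [0.5215, -0.1324, 0.2414]
eef_rot: [[-0.903, 0.43, 0.002], [0.43, 0.903, -0.001], [-0.002, 0.0, -1.0]]
contact_force: [-0.1, 0.7, 0.5]
gripper_width: 0.002
grip_force: 0.0
```

```bash
python3 - <<'E'
from h import *
p,d=bot.camera("scene"); a=cv2.resize(p[150:310,190:330,::-1],None,fx=2.8,fy=3.4)
p,d=bot.camera("top"); b=cv2.resize(p[220:310,235:325,::-1],None,fx=4,fy=5)
h=max(len(a),len(b)); cv2.imwrite("pics/s5.png",np.hstack([cv2.copyMakeBorder(x,0,h-len(x),0,0,0) for x in(a,b)]))
E
```

```text
(no output)
```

View pics/s5.png

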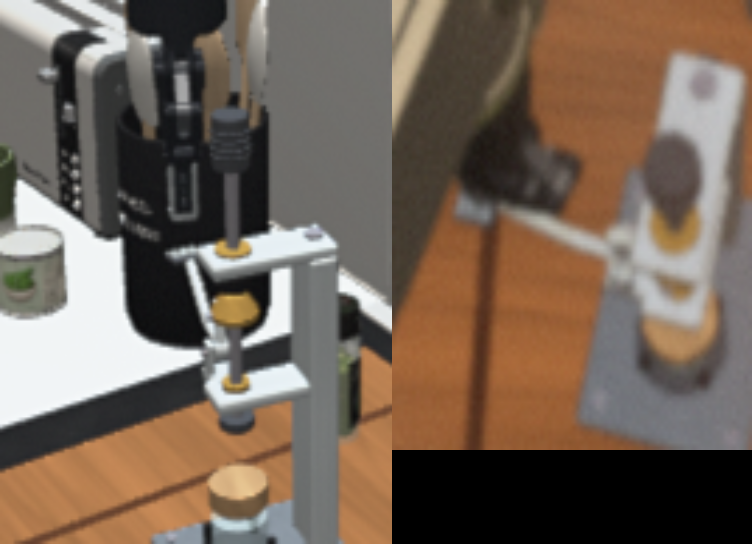

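The shut fingertips at (185,218) stand directly above the pad at (185,255), and the striker is still cocked. I'll press down slowly.

Request:
servo_tool([
  {"tx": 0,"ty": 0,"tz": 0.006,"ax": 0,"ay": 0,"az": 0,"grip": 1},
  {"tx": 0,"ty": 0,"tz": 0.01,"ax": 0,"ay": 0,"az": 0,"grip": 1},
  {"tx": 0,"ty": 0,"tz": 0.013,"ax": 0,"ay": 0,"az": 0,"grip": 1},
  {"tx": 0,"ty": 0.001,"tz": 0.015,"ax": 0,"ay": 0,"az": 0,"grip": 1},
  {"tx": 0,"ty": 0.002,"tz": 0.017,"ax": 0,"ay": 0,"az": 0,"grip": 1},
  {"tx": 0.001,"ty": 0.003,"tz": 0.019,"ax": 0,"ay": 0,"az": 0,"grip": 1},
  {"tx": 0.001,"ty": 0.003,"tz": 0.019,"ax": 0,"ay": 0,"az": 0,"grip": 1},
])

```text
time_s: 12.45
tool_pos: [0.5211, -0.1286, 0.2206]
eef_rot: [[-0.903, 0.43, -0.001], [0.43, 0.903, 0.0], [0.001, -0.0, -1.0]]
contact_force: [-0.0, 0.5, 0.7]
gripper_width: 0.002
grip_force: 0.0
```

Request:
servo_tool([
  {"tx": 0,"ty": 0.001,"tz": 0.0015,"ax": 0,"ay": 0,"az": 0,"grip": 1},
  {"tx": 0,"ty": 0.0015,"tz": 0.003,"ax": 0,"ay": 0,"az": 0,"grip": 1},
  {"tx": 0,"ty": 0.002,"tz": 0.004,"ax": 0,"ay": 0,"az": 0,"grip": 1},
  {"tx": 0,"ty": 0.002,"tz": 0.004,"ax": 0,"ay": 0,"az": 0,"grip": 1},
])

```text
time_s: 12.85
tool_pos: [0.5221, -0.1269, 0.2168]
eef_rot: [[-0.903, 0.43, -0.0], [0.43, 0.903, 0.0], [0.0, -0.0, -1.0]]
contact_force: [-0.1, -0.7, -0.5]
gripper_width: -0.003
grip_force: 0.0
```

```bash
python3 - <<'E'
from h import *
p,d=bot.camera("scene"); a=cv2.resize(p[190:260,220:290,::-1],None,fx=5.5,fy=7,interpolation=cv2.INTER_CUBIC)
p,d=bot.camera("top"); b=cv2.resize(p[225:295,240:310,::-1],None,fx=5.5,fy=7,interpolation=cv2.INTER_CUBIC)
P=pts("top",d); v,u=np.mgrid[:480,:640]; p=p.astype(int)
m=(u>245)&(u<268)&(v>250)&(v<272)&(P[...,2]>.18)&(P[...,2]<.225); print(m.sum(),np.median(P[m],0),P[m].min(0),P[m].max(0))
cv2.imwrite("pics/s6.png",np.hstack([a,b]))
E
```

```text
34 [ 0.5108348  -0.12422991  0.20972724] [ 0.50773591 -0.13450401  0.19289985] [ 0.51574149 -0.11327149  0.22449617]
```

View pics/s6.png

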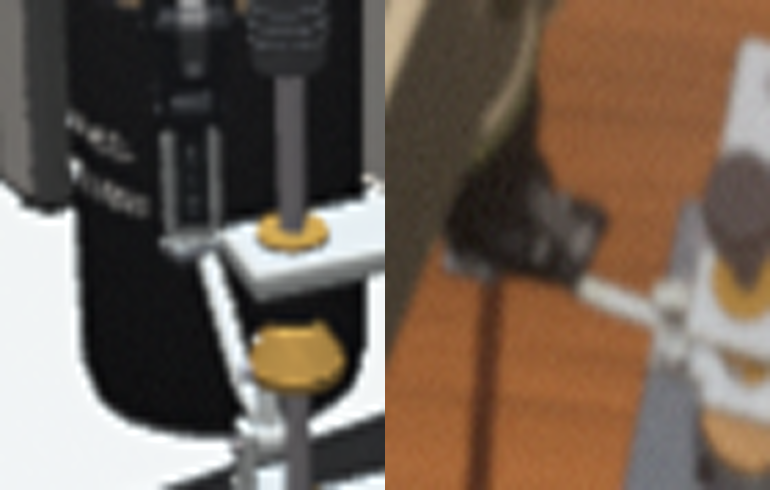

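The fingertips are just at the pad (190,235 in the left crop), so they're barely touching yet. I'll continue in small steps, watching the force.

Request:
servo_tool([
  {"tx": 0,"ty": 0.0005,"tz": 0.0015,"ax": 0,"ay": 0,"az": 0,"grip": 1},
  {"tx": 0,"ty": 0.001,"tz": 0.003,"ax": 0,"ay": 0,"az": 0,"grip": 1},
  {"tx": 0,"ty": 0.001,"tz": 0.004,"ax": 0,"ay": 0,"az": 0,"grip": 1},
  {"tx": 0,"ty": 0.001,"tz": 0.004,"ax": 0,"ay": 0,"az": 0,"grip": 1},
])

```text
time_s: 13.35
tool_pos: [0.5227, -0.1258, 0.2131]
eef_rot: [[-0.903, 0.43, 0.0], [0.43, 0.903, 0.0], [-0.0, 0.001, -1.0]]
contact_force: [-0.4, 1.5, 2.3]
gripper_width: 0.001
grip_force: 1.4
```

Request:
servo_tool([
  {"tx": 0,"ty": 0.0005,"tz": 0.0015,"ax": 0,"ay": 0,"az": 0,"grip": 1},
  {"tx": 0,"ty": 0.001,"tz": 0.003,"ax": 0,"ay": 0,"az": 0,"grip": 1},
  {"tx": 0,"ty": 0.001,"tz": 0.003,"ax": 0,"ay": 0,"az": 0,"grip": 1},
])

```text
time_s: 13.65
tool_pos: [0.5231, -0.1248, 0.2098]
eef_rot: [[-0.903, 0.43, 0.0], [0.43, 0.903, 0.001], [0.0, 0.001, -1.0]]
contact_force: [0.6, 3.5, 2.7]
gripper_width: 0.006
grip_force: 2.0
```

Request:
servo_tool([
  {"tx": 0,"ty": 0.001,"tz": 0.0015,"ax": 0,"ay": 0,"az": 0,"grip": 1},
  {"tx": 0,"ty": 0.0015,"tz": 0.003,"ax": 0,"ay": 0,"az": 0,"grip": 1},
  {"tx": 0,"ty": 0.0015,"tz": 0.003,"ax": 0,"ay": 0,"az": 0,"grip": 1},
])

```text
time_s: 13.95
tool_pos: [0.5235, -0.1237, 0.2066]
eef_rot: [[-0.903, 0.43, -0.0], [0.43, 0.903, 0.0], [0.001, 0.0, -1.0]]
contact_force: [-1.2, 2.9, 2.2]
gripper_width: 0.003
grip_force: 1.9
```

Request:
servo_tool([
  {"tx": 0,"ty": 0.001,"tz": 0.0015,"ax": 0,"ay": 0,"az": 0,"grip": 1},
  {"tx": 0,"ty": 0.0015,"tz": 0.003,"ax": 0,"ay": 0,"az": 0,"grip": 1},
  {"tx": 0,"ty": 0.0015,"tz": 0.003,"ax": 0,"ay": 0,"az": 0,"grip": 1},
])

```text
time_s: 14.25
tool_pos: [0.5241, -0.1226, 0.2037]
eef_rot: [[-0.903, 0.43, -0.0], [0.43, 0.903, -0.0], [0.0, -0.0, -1.0]]
contact_force: [-1.4, 0.9, 2.2]
gripper_width: -0.001
grip_force: 1.2
```

```bash
cat > st.py <<'E'
from h import *
p,d=bot.camera("scene"); P=pts("scene",d); p=p.astype(int); v,u=np.mgrid[:480,:640]
m=(abs(u-273)<12)&(v>225)&(v<285)&(p[...,0]-p[...,2]>80)&(P[...,2]>.135)
print("brass z",np.round(np.percentile(P[m][:,2],[5,50,95]),3) if m.any() else None)
c=(abs(u-275)<14)&(v>270)&(v<305)&(P[...,2]>.05)&(P[...,2]<.12)&(P[...,0]<.53)&(p[...,0]-p[...,2]>35); print("cap z",np.round(np.percentile(P[c][:,2],[5,50,95]),4),c.sum())
E
python3 st.py
```

```text
brass z [0.157 0.163 0.169]
cap z [0.0658 0.0764 0.0821] 218
```

The collar has come down, so the blow was struck. I'll back off and check.

Request:
servo_tool([
  {"tx": 0,"ty": -0.003,"tz": -0.006,"ax": 0,"ay": 0,"az": 0,"grip": 1},
  {"tx": 0,"ty": -0.006,"tz": -0.014,"ax": 0,"ay": 0,"az": 0,"grip": 1},
  {"tx": 0,"ty": -0.006,"tz": -0.03,"ax": 0,"ay": 0,"az": 0,"grip": 1},
  {"tx": 0,"ty": -0.006,"tz": -0.07,"ax": 0,"ay": 0,"az": 0,"grip": 1},
  {"tx": 0,"ty": -0.006,"tz": -0.12,"ax": 0,"ay": 0,"az": 0,"grip": 1},
  {"tx": 0,"ty": -0.006,"tz": -0.16,"ax": 0,"ay": 0,"az": 0,"grip": 1},
  {"tx": 0,"ty": -0.006,"tz": -0.16,"ax": 0,"ay": 0,"az": 0,"grip": 1},
  {"tx": 0,"ty": -0.006,"tz": -0.16,"ax": 0,"ay": 0,"az": 0,"grip": 1},
])

```text
time_s: 15.1
tool_pos: [0.5222, -0.1284, 0.3666]
eef_rot: [[-0.903, 0.431, 0.004], [0.431, 0.903, -0.002], [-0.004, 0.0, -1.0]]
contact_force: [-0.5, -0.4, -1.1]
gripper_width: 0.0
grip_force: 0.0
```

```bash
python3 - <<'E'
from h import *
import h
v,u=np.mgrid[:480,:640]
p,d=bot.camera("scene")
for n,pp,dd in(("before",np.load("scene_p.npy"),np.load("scene_d.npy")),("after",p,d)):
    P=pts("scene",dd); q=pp.astype(int)
    k=(abs(u-272)<12)&(v>190)&(v<235)&(P[...,2]>.245)&(P[...,0]<.53)&(P[...,1]<-.2)&(q.max(-1)<110)
    c=(abs(u-275)<14)&(v>280)&(v<305)&(P[...,2]>.05)&(P[...,2]<.12)&(q[...,0]-q[...,2]>35)
    m=(abs(u-273)<12)&(v>240)&(v<275)&(q[...,0]-q[...,2]>60)&(P[...,2]>.14)
    print(n,"knob rows",v[k].min(),v[k].mean(),np.percentile(P[k][:,2],98),"collar",v[m].mean(),P[m][:,2].mean(),"cap",v[c].mean(),np.percentile(P[c][:,2],[50,95]))
cv2.imwrite("pics/s7.png",np.hstack([cv2.resize(x[190:330,225:325,::-1],None,fx=4,fy=4) for x in(np.load("scene_p.npy"),p)]))
print(bot.read_state()["contact_force"])
E
```

```text
before knob rows 200 209.43703703703704 0.2882099479321514 collar 257.9178082191781 0.16578586620190658 cap 295.3256880733945 [0.08080481 0.08555393]
after knob rows 199 211.16988416988417 0.2832978166606522 collar 259.3488372093023 0.16662854769139443 cap 297.08530805687207 [0.07665094 0.0803746 ]
[-0.94241723  0.33391692 -0.14149567]
```

View pics/s7.png

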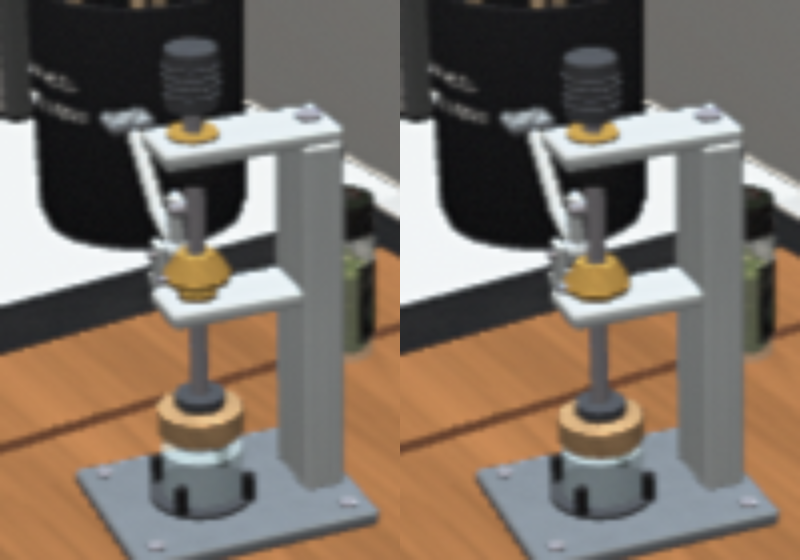

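The before/after pair shows the knob, collar and cap all about 5 mm lower (knob top 0.2882 → 0.2833). The cap is home, the lever has sprung back and the gripper is clear.

```bash
python3 -c "
from bench import bot
print(bot.job_done())"
```

```text
the job is handed in; nothing more can be done
None
```

The striker was drawn up, held cocked on its own after release, and one press of the trip lever drove the cap about 5 mm down to fully home; the job was handed in at about 15 s with the gripper clear.

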